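Go-gauge the bore of the holder in the vise and sort it

ROBOT

A 6-joint arm with a two-finger parallel gripper is mounted at the origin on the work surface. World frame = base frame: x ahead of the robot, y to its left, z up, the work surface at z = 0. Lengths are in m, angles in rad, forces in N, time in s.
With the tool pointing down it reaches from about 0.3 to 0.95 m from the base axis. Payload 3.1 kg.
Tool frame: the origin (TCP) lies on the centre line of the jaws, within the pads' length; the fingertips stand 17 mm ahead of it and the grasp point (between the pads) lies 2 mm behind it (arm.tcp_to_tips is the z of the fingertips in the tool frame, in m); z points along the fingers, y is the line along which they close (so a half turn about z gives the same grasp; the last joint's range is limited). The gripper opens to 85 mm and grips with 20 to 120 N. Pads are 22 mm wide; open, the fingers measure 114 mm over their backs; the gripper's body (76 mm by 85 mm) begins 54 mm behind the grasp point. The pads swing forward as they close: fully open they stand 13 mm farther back than shut.
Start: joints at [-0.07, 0.308, 1.634, -0, 1.2, -0.07], TCP at [0.625, -0, 0.212] pointing down, gripper open.
Joint ranges: [-3.06, 3.06], [-0.79, 1.96], [0.05, 2.63], [-1.19, 4.34], [0.05, 2.64], [-2.94, 2.94]. Speed limits (rad/s): [2.79, 2.79, 3.14, 3.14, 3.14, 3.14].

INTERFACE

Orientations are given as a rotation vector (axis times angle).
In Python, from workcell import readout, optics, order, arm gives the robot as it stands.
- The arm moves only by the shell command python3 -m crank 'ROWS' [FORCE]. ROWS is JSON, one flat list of numbers, 7 for each row, row after row: the opening, from 0 (shut) to 1 (fully open), then the shift along the world's x, y, z in m, then the turn, a rotation vector about the world's x, y, z in degrees. A call has 1 to 8 rows; each row is the pose to reach, as a shift and turn from the pose commanded when the call began; what a row does not reach only later rows make up. A row lasts 1/12 s, in which the tool goes at most 41.7 mm and 7.16 degrees, less where a joint would pass 70% of its speed; a pose out of reach is approached as far as the arm can. A call with a gripper value outside its range is refused whole. The fingers move at their own pace and stop on an object; FORCE is the grip in N (left out, the last holds). Time passes only in rows, so rows that repeat a pose let the fingers close. It gives the time, the measured TCP pose, the force, the opening and the grip force at its end, in the units of the state.
- readout.state(): the state, without advancing time (a new reading comes with each control period).
- optics.grab_frame(name): name is "scene" or "side" or "wrist"; returns a dict with "img" (420x560x3 uint8, blue, green, red), "fx", "fy", "cx", "cy" (pixels), "eye" and "orientation" of the camera in the world; the wrist camera has in their place "T_tool_cam" (4x4, takes a point from camera to tool coordinates, whose origin is the TCP and whose axes are the flange's). Camera axes: x right, y down, z forward; pixel columns grow to the right and rows downward; lengths in m; the calibration is good to about 2 mm. A picture is of the moment at which its call begins: read the wrist's pose just before it. There is no depth.
- order.job_done(): hands the job in; it is judged then, once.
The state is a dict: "time_s": time; "joint_pos": joint angles; "qvel": joint speeds; "joint_efforts": joint torques, N m; "tool_pos": TCP position; "ee_rot": TCP orientation; "ft_force": force on the tool from outside, world axes, zero at the start; "moment": the same for the moment, N m; "width": finger opening in m; "gripper_force": force on a finger pad.
Only numpy, scipy, OpenCV 4.12 (cv2) and the standard library are available. Lean on these libraries where they do the work, as an engineer would, in place of code of your own. Each camera call takes 0.05 s, during which the arm holds its last target. There are 200 camera calls.

TASK

Check the slanted bore of the probe holder held in the vise with the green-collared plug gauge, without forcing it: the bore is good if the gauge slides in until its collar meets the rim, and bad if it stops part-way. Then put the gauge back in its stand, slide the vise jaw well back by its knob, lift the holder out and set it down gently, standing on its foot, in the green tray if it is good or the red tray if it is bad. Leave the waiting holder and everything else on the bench where they are.

Things in the scene. Friction and masses are not known exactly. Their poses are not given: they have to be found in the camera images.
- holder_a: One of two outwardly identical aluminium probe holders, 0.36 kg: a foot 76 (own x) x 54 (own y) x 12 mm with a round barrel, 39 mm outside, leaning 30 degrees towards own -x; axis up along own (-0.5, 0, 0.866). One is in the vise, the other on the black rest; which is where, and which is bad, must not be assumed. Origin: centre of the foot's underside; z up.
- holder_b: One of two outwardly identical aluminium probe holders, 0.36 kg: a foot 76 (own x) x 54 (own y) x 12 mm with a round barrel, 39 mm outside, leaning 30 degrees towards own -x; axis up along own (-0.5, 0, 0.866). One is in the vise, the other on the black rest; which is where, and which is bad, must not be assumed. Origin: centre of the foot's underside; z up.
- holder_a_mouth (a point): Centre of the bore's mouth at the top of holder_a's barrel, at own (-19, 0, 88.2) mm. The bore is 25 mm across and 55 mm deep along the barrel's axis. The barrel's outside is free for gripping from here to 45 mm farther down its axis.
- holder_a_land (a point): Point on holder_a's bore axis 22 mm below the mouth. In a bad holder the bore narrows here to 15 mm, unseen from outside, and stops the gauge's tip.
- holder_a_home (a point): Point on holder_a's bore axis 50 mm below the mouth: where the gauge's tip arrives, with the collar on the rim, if the bore is good.
- holder_b_mouth (a point): Centre of the bore's mouth at the top of holder_b's barrel, at own (-19, 0, 88.2) mm. The bore is 25 mm across and 55 mm deep along the barrel's axis. The barrel's outside is free for gripping from here to 45 mm farther down its axis.
- holder_b_land (a point): Point on holder_b's bore axis 22 mm below the mouth. In a bad holder the bore narrows here to 15 mm, unseen from outside, and stops the gauge's tip.
- holder_b_home (a point): Point on holder_b's bore axis 50 mm below the mouth: where the gauge's tip arrives, with the collar on the rim, if the bore is good.
- gauge: The go plug gauge, 136 mm long, 0.25 kg: steel plug 22 mm across, 50 mm long, chamfered tip; then a green collar 36 mm across, 6 mm thick; then a round dark handle 26 mm across, 80 mm long. Starts upright in its stand, plug down. Origin: centre of the tip; z runs from the tip to the handle's end.
- gauge_collar (a point): Centre of the collar's underside, 50 mm along z from the tip; this face rests on the stand, or on the barrel's rim when the gauge is fully in.
- stand: Fixed wooden gauge stand, 76 mm (own x) x 110 mm (own y) x 62 mm high. Origin: centre of its underside. Towards its own -y end stand two slim pin gauges, part of the stand, that reach 22 mm above its top, 55 mm from the gauge's hole.
- stand_top (a point): Centre of the mouth of the gauge's hole, level with the stand's top, at own (0, 17, 62) mm: a vertical hole 27 mm across with a 3 mm chamfer, 54 mm deep; the gauge hangs in it by its collar, upright.
- board: Fixed aluminium tooling plate, 260 x 260 x 12 mm, that carries the blue vise and the black rest. Origin: centre of its underside. Both holders stand with their axes along the plate's, so both barrels lean towards its own -x.
- vise_bed (a point): Point on the vise's bed, 37 mm above the table, at own (-75, -55) mm of the board: the clamped holder's foot is centred here. Fixed jaw on own -y (20 mm above the bed), small work stop on own +x (18 mm), sliding jaw on own +y; own -x is open.
- wait_rest (a point): Point on top of the black rest, 37 mm above the table, at own (78, -75) mm of the board: the foot's underside of the waiting holder is centred here.
- jaw (a joint): Vise's sliding jaw, in m: 0 closed on the holder, up to 0.032 open along the board's own +y. Stiff (about 5 N of drag, more when moved fast), stays where it is left. Closed, its 5 mm steel lip hooks over the edge of the holder's foot: slide it back before lifting. Jaw block 96 (x) x 72 (y) mm, 21 mm above the bed.
- jaw_knob (a point): Middle of the upright black knob on the sliding jaw: 28 mm across, 40 mm high (20 mm below to 20 mm above this point), on a 15 mm stem; 51 mm above the bed and, with the jaw closed, 85 mm from the clamped holder's middle along the board's own +y. Moves with the jaw.
- pass_tray: Fixed green tray for good holders, 150 mm (own x) x 170 mm (own y), 38 mm high, walls and floor 4 mm thick. Origin: centre of its underside; the inner floor lies 4 mm above it. It may stand on either side of the board.
- reject_tray: Fixed red tray for bad holders, same size, walls, floor and origin as the green tray. It may stand on either side of the board.
- multimeter: Bystander: a yellow hand-held multimeter lying flat, 180 x 86 x 40 mm. Leave it alone.
- screwdriver: Bystander: a red-handled screwdriver lying flat, 190 mm long. Leave it alone.
- solder_reel: Bystander: a reel of solder standing on its flange, 62 mm across, 48 mm high. Leave it alone.

How it is judged:
By the outcome, as a careful person would: the job done as asked, in the order asked, and still so for the second after the job is handed in, with the robot touching nothing.
It also fails if it takes over 59 s, if anything falls off the work surface, if the arm or the gripper's body presses on something with over 40 N, if the wrist force passes 120 N, or if a joint passes its speed limit or range.

## Working session

There is one attempt and no reset: what is moved stays moved. The work goes in short steps, Python scripts to look and compute and a shell command to move; the robot and the scene stay as the last step left them, time stands still between calls to the robot, and variables do not carry over. Pictures are saved under pics/ and viewed, at most 10 in all, crops included, and the job is handed in when it is done.

```bash
ls; mkdir -p pics
python3 - <<'E'
from workcell import readout, optics, order, arm
import cv2,numpy as np
s=readout.state();print(s)
for n in("scene","side"):
    f=optics.grab_frame(n);cv2.imwrite(f"pics/{n}0.png",f["img"]);print({k:v for k,v in f.items() if k!="img"})
    np.savez(f"pics/{n}0.npz",**f)
f=optics.grab_frame("wrist");cv2.imwrite("pics/w0.png",f["img"]);print({k:v for k,v in f.items() if k!="img"})
E
```

```text
pics
{'time_s': 0.0, 'joint_pos': array([-6.97264801e-02,  3.08989501e-01,  1.63521167e+00,  2.48982563e-05,
        1.19966307e+00, -6.96927721e-02]), 'qvel': array([-0.00234687,  0.00134633, -0.00112676,  0.00019226,  0.00117421,
       -0.00037874]), 'joint_efforts': array([ 1.43707580e-04, -4.15252447e+01, -2.76667070e+01, -1.74997494e-04,
        1.01000658e-02, -1.14578896e-05]), 'tool_pos': array([6.24135674e-01, 2.43356072e-05, 2.10944794e-01]), 'ee_rot': array([-2.22026544, -2.22017049,  0.00231246]), 'ft_force': array([-0.03740193, -0.32481912, -0.29205059]), 'moment': array([-0.01237484,  0.00280401, -0.00544289]), 'gripper_force': 0.0, 'width': 0.08522362658770728}
{'fx': 471.7637420168752, 'fy': 471.7637420168752, 'cx': 286.75370772927965, 'cy': 210.9898347506383, 'eye': array([1.13512759, 0.6491916 , 0.81220396]), 'orientation': array([-0.97128412, -2.40892784,  1.12996012])}
{'fx': 478.1995148764677, 'fy': 478.1995148764677, 'cx': 279.54989155975187, 'cy': 208.09729437823918, 'eye': array([ 0.12089638, -0.61940919,  0.83897333]), 'orientation': array([-2.23284268,  0.67601406, -0.30545767])}
{'fx': 320.4377363899075, 'fy': 320.4377363899075, 'cx': 278.11444429127334, 'cy': 208.21055252886666, 'T_tool_cam': array([[-8.84668707e-04, -9.60769538e-01, -2.77346555e-01,
         7.07706736e-02],
       [ 9.99999504e-01, -9.76671908e-04,  1.93578570e-04,
        -6.34914957e-04],
       [-4.56860983e-04, -2.77346246e-01,  9.60769926e-01,
        -1.62494562e-01],
       [ 0.00000000e+00,  0.00000000e+00,  0.00000000e+00,
         1.00000000e+00]])}
```

View pics/scene0.png

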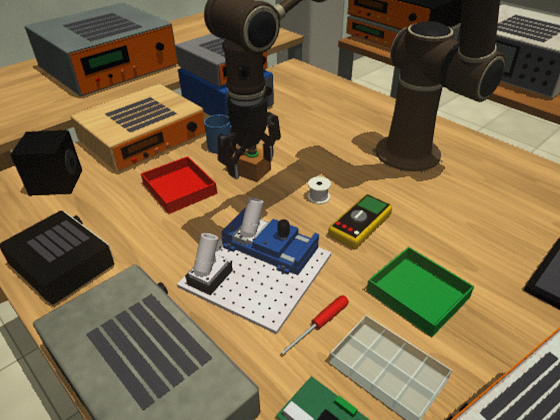

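View pics/side0.png

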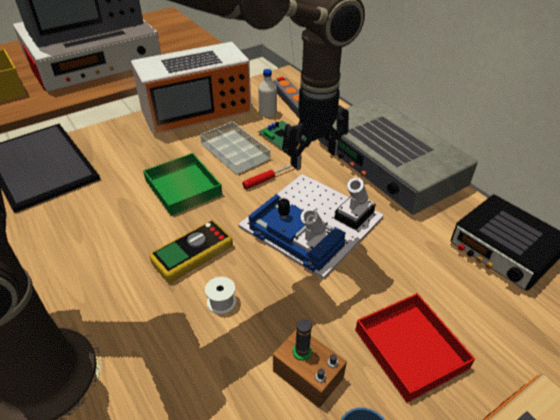

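The scene view shows the gauge at about (252,155) partly hidden, the vise holder mouth at (252,203), and the knob at (283,227). The side view shows the gauge top at (304,325) and the stand's pins at (321,375) and (333,362). It also has the knob at (284,205), the vise mouth at (310,214), and board corners at about (301,177), (382,217), (322,270) and (240,222). The red tray is at -y and the green tray at +y.

```bash
cat > h.py <<'E'
import numpy as np,cv2
from scipy.spatial.transform import Rotation as R
from workcell import readout,optics,order,arm
def cam(f,st=None):
    if "eye" in f: return np.array(f["eye"]),R.from_rotvec(f["orientation"]).as_matrix()
    Rt=R.from_rotvec(st["ee_rot"]).as_matrix();T=f["T_tool_cam"]
    return st["tool_pos"]+Rt@T[:3,3],Rt@T[:3,:3]
def ray(f,p,st=None):
    e,M=cam(f,st);d=M@np.array([(p[0]-f["cx"])/f["fx"],(p[1]-f["cy"])/f["fy"],1]);return e,d/np.linalg.norm(d)
def plane(f,p,z,st=None):
    e,d=ray(f,p,st);return e+d*(z-e[2])/d[2]
def proj(f,P,st=None):
    e,M=cam(f,st);c=M.T@(np.array(P)-e);return np.array([f["cx"]+f["fx"]*c[0]/c[2],f["cy"]+f["fy"]*c[1]/c[2]])
def tri(r1,r2):
    (a,u),(b,v)=r1,r2;t=np.linalg.lstsq(np.c_[u,-v],b-a,rcond=None)[0];p,q=a+u*t[0],b+v*t[1];return (p+q)/2,np.linalg.norm(p-q)
def wrist(name):
    st=readout.state();f=optics.grab_frame("wrist");cv2.imwrite(f"pics/{name}.png",f["img"]);np.savez(f"pics/{name}.npz",**f,ee_rot=st["ee_rot"],tool_pos=st["tool_pos"]);return f,st
E
python3 - <<'E'
from h import *
np.set_printoptions(precision=4,suppress=True)
S={n:dict(np.load(f"pics/{n}0.npz")) for n in("scene","side")}
s=S["side"];c=S["scene"]
def masks(f):
    h=cv2.cvtColor(f["img"],cv2.COLOR_BGR2HSV)
    return dict(red=cv2.inRange(h,(0,180,60),(5,255,255))|cv2.inRange(h,(172,180,60),(180,255,255)),green=cv2.inRange(h,(55,150,40),(75,255,255)))
for n,f in S.items():
    for k,m in masks(f).items():
        cs=sorted(cv2.findContours(m,0,2)[0],key=cv2.contourArea)[-2:]
        for q in cs:
            r=cv2.boxPoints(cv2.minAreaRect(q)); ap=cv2.approxPolyDP(cv2.convexHull(q),6,True)[:,0]
            print(n,k,cv2.contourArea(q),[(tuple(p),plane(f,p,.038)[:2].round(3)) for p in ap])
for p in [(301,177),(382,217),(322,270),(240,222)]: print("board side",plane(s,p,.012))
for p in [(331,251),(278,330),(178,287)]: print("board scene",plane(c,p,.012))
print("gauge top",plane(s,(304,325),.148), "pins",plane(s,(321,375),.084),plane(s,(333,362),.084))
print("knob",plane(s,(284,201),.108),plane(c,(283,222),.108))
img=cv2.resize(s["img"][160:280,230:395],None,fx=4.8,fy=4.8,interpolation=2);cv2.imwrite("pics/crop1.png",img)
E
```

```text
scene red 414.5 [((np.int32(344), np.int32(296)), array([0.607, 0.261])), ((np.int32(346), np.int32(305)), array([0.622, 0.28 ])), ((np.int32(317), np.int32(328)), array([0.706, 0.277])), ((np.int32(313), np.int32(319)), array([0.696, 0.257]))]
scene red 2461.0 [((np.int32(188), np.int32(157)), array([ 0.538, -0.41 ])), ((np.int32(216), np.int32(193)), array([ 0.585, -0.211])), ((np.int32(168), np.int32(212)), array([ 0.721, -0.233])), ((np.int32(141), np.int32(174)), array([ 0.684, -0.43 ]))]
scene green 200.0 [((np.int32(120), np.int32(51)), array([ 0.272, -1.309])), ((np.int32(120), np.int32(58)), array([ 0.311, -1.238])), ((np.int32(91), np.int32(67)), array([ 0.441, -1.237])), ((np.int32(92), np.int32(58)), array([ 0.395, -1.322]))]
scene green 4700.5 [((np.int32(407), np.int32(248)), array([0.393, 0.269])), ((np.int32(473), np.int32(286)), array([0.388, 0.435])), ((np.int32(431), np.int32(336)), array([0.561, 0.444])), ((np.int32(369), np.int32(280)), array([0.534, 0.27 ]))]
side red 217.5 [((np.int32(272), np.int32(170)), array([0.679, 0.241])), ((np.int32(244), np.int32(187))
[... 637 characters left out ...]
))]
side green 907.5 [((np.int32(145), np.int32(170)), array([0.392, 0.43 ])), ((np.int32(159), np.int32(165)), array([0.433, 0.43 ])), ((np.int32(171), np.int32(174)), array([0.444, 0.376])), ((np.int32(183), np.int32(209)), array([0.411, 0.232])), ((np.int32(169), np.int32(212)), array([0.377, 0.241]))]
board side [0.7471 0.1991 0.012 ]
board side [ 0.8235 -0.0429  0.012 ]
board side [ 0.5922 -0.0967  0.012 ]
board side [0.5171 0.1382 0.012 ]
board scene [0.5069 0.1354 0.012 ]
board scene [0.7525 0.2132 0.012 ]
board scene [ 0.8344 -0.0251  0.012 ]
gauge top [ 0.4158 -0.2615  0.148 ] pins [ 0.4089 -0.3243  0.084 ] [ 0.4409 -0.3166  0.084 ]
knob [0.5904 0.0543 0.108 ] [0.5912 0.059  0.108 ]
```

View pics/crop1.png

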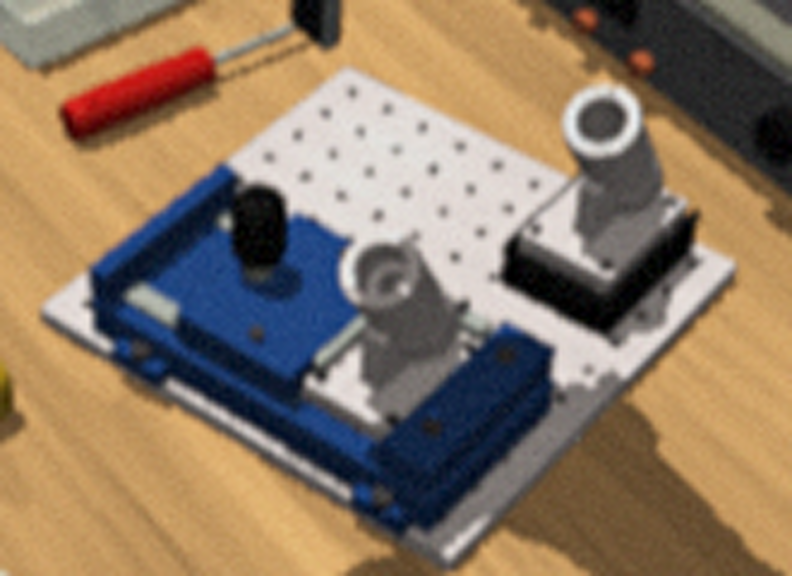

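The crop shows the knob top at (259,195), the vise mouth at (382,275), and the waiting mouth at (602,118). The board corners are at (42,312), (350,68), (735,270) and (447,568). I'll now compute the board pose.

Run:
```python
from h import *
np.set_printoptions(precision=4,suppress=True)
s=dict(np.load("pics/side0.npz"));c=dict(np.load("pics/scene0.npz"))
g=lambda u,v:(230+u/4.8,160+v/4.8)
for p in [(42,312),(350,68),(735,270),(447,568)]: print("corner",plane(s,g(*p),.012))
v=plane(s,g(382,275),.1252);w=plane(s,g(602,118),.1252);k=plane(s,g(259,195),.108)
d=w-v;yaw=np.arctan2(d[1],d[0])-np.arctan2(-20,153);print(v,w,k,np.linalg.norm(d),np.degrees(yaw))
k=k-v; print("knob in board rel mouth, expect 19,85",R.from_euler('z',-yaw).apply(k))
print("scene mouths",plane(c,(254,202),.1252),plane(c,(208,237),.1252))
```

```text
corner [0.5091 0.1307 0.012 ]
corner [0.7588 0.2064 0.012 ]
corner [ 0.8278 -0.0425  0.012 ]
corner [ 0.5797 -0.117   0.012 ]
[ 0.5957 -0.0359  0.1252] [ 0.7511 -0.0059  0.1252] [0.591  0.0554 0.108 ] 0.15821698958016409 18.39258217005061
knob in board rel mouth, expect 19,85 [ 0.0244  0.0881 -0.0172]
scene mouths [ 0.6044 -0.0249  0.1252] [ 0.7524 -0.003   0.1252]
```

```bash
python3 -m crank '[1,-0.208,-0.262,0.03,0,0,0, 1,-0.208,-0.262,0.03,0,0,0, 1,-0.208,-0.262,0.03,0,0,0, 1,-0.208,-0.262,0.03,0,0,0, 1,-0.208,-0.262,0.03,0,0,0, 1,-0.208,-0.262,0.03,0,0,0, 1,-0.208,-0.262,0.03,0,0,0, 1,-0.208,-0.262,0.03,0,0,0]' 60
python3 -m crank '[1,0,0,0,0,0,0, 1,0,0,0,0,0,0, 1,0,0,0,0,0,0]'
python3 - <<'E'
from h import *
f,st=wrist("w1");print(st["tool_pos"],proj(f,(.416,-.2615,.148),st))
h=cv2.cvtColor(f["img"],cv2.COLOR_BGR2HSV)
m=cv2.inRange(h,(50,120,30),(80,255,255))
for q in sorted(cv2.findContours(m,0,2)[0],key=cv2.contourArea)[-2:]: print(cv2.boundingRect(q),cv2.contourArea(q))
E
```

```text
time_s: 0.82
tool_pos: [0.4169, -0.2611, 0.242]
ee_rot: [-2.221, -2.222, 0.0]
ft_force: [0.2, -0.6, -0.4]
width: 0.0855
gripper_force: 0.0
time_s: 1.07
tool_pos: [0.4185, -0.2599, 0.2418]
ee_rot: [-2.223, -2.22, -0.001]
ft_force: [0.0, 0.7, 0.1]
width: 0.0856
gripper_force: 0.0
[ 0.41850201 -0.25988558  0.24176047] [275.78033808 206.46985511]
(258, 168, 33, 25) 188.5
```

View pics/w1.png

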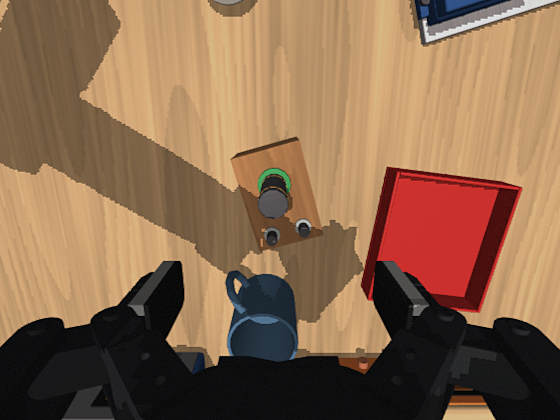

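The wrist view shows the handle top at about (273,203), the collar at (274,181), and the pins at (272,237) and (303,228). A mug sits at about (263,335), towards -y.

Run:
```python
from h import *
np.set_printoptions(precision=4,suppress=True)
f=dict(np.load("pics/w1.npz"));st=f
print("top",plane(f,(273,203),.148,st),"collar",plane(f,(274.5,181),.068,st),"pins",plane(f,(272,237),.084,st),plane(f,(303,228),.084,st),"mug",plane(f,(263,320),.09,st))
for p in [(388,168),(521,187),(480,311),(365,300)]: print("red",plane(f,p,.038,st))
print(st["tool_pos"])
```

```text
top [ 0.4137 -0.2585  0.148 ] collar [ 0.4142 -0.2558  0.068 ] pins [ 0.4113 -0.3134  0.084 ] [ 0.4442 -0.3033  0.084 ] mug [ 0.4005 -0.4116  0.09  ]
red [ 0.5442 -0.2469  0.038 ]
red [ 0.7017 -0.2696  0.038 ]
red [ 0.6823 -0.4355  0.038 ]
red [ 0.5303 -0.4188  0.038 ]
[ 0.4185 -0.2599  0.2418]
```

```bash
python3 -m crank '[1,-0.004,0.004,-0.04,0,0,0, 1,-0.004,0.004,-0.08,0,0,0, 1,-0.004,0.004,-0.11,0,0,0, 1,-0.004,0.004,-0.13,0,0,0, 1,-0.004,0.004,-0.13,0,0,0, 1,-0.004,0.004,-0.13,0,0,0]' 60
python3 -m crank '[0,0,0,0,0,0,0, 0,0,0,0,0,0,0, 0,0,0,0,0,0,0, 0,0,0,0,0,0,0, 0,0,0,0,0,0,0, 0,0,0,0,0,0,0, 0,0,0,0,0,0,0, 0,0,0,0,0,0,0]' 60
python3 -c "
from h import *
s=readout.state();print(s['tool_pos'],s['ft_force'],s['moment'])"
```

```text
time_s: 1.62
tool_pos: [0.4145, -0.254, 0.1107]
ee_rot: [-2.216, -2.222, 0.001]
ft_force: [0.5, -0.5, 0.2]
width: 0.0854
gripper_force: 0.0
time_s: 2.28
tool_pos: [0.415, -0.2568, 0.1133]
ee_rot: [2.22, 2.22, -0.0]
ft_force: [-2.0, 0.2, 6.3]
width: 0.0237
gripper_force: 58.5
[ 0.41502134 -0.25676514  0.11330366] [-1.96662244  0.24739257  6.34520858] [0.10141563 0.23095692 0.01468508]
```

```bash
python3 -m crank '[0,0,0,0.02,0,0,0, 0,0,0,0.05,0,0,0, 0,0,0,0.09,0,0,0, 0,0,0,0.13,0,0,0, 0,0,0,0.16,0,0,0, 0,0,0,0.16,0,0,0, 0,0,0,0.16,0,0,0]'
python3 -m crank '[0,0.02,0.03,0,1.7,-5.7,0, 0,0.04,0.06,0,3.4,-11.4,0, 0,0.06,0.1,0,5.1,-17.1,0, 0,0.08,0.14,0,6.8,-22.8,0, 0,0.1,0.18,-0.01,8.52,-28.76,0, 0,0.112,0.201,-0.015,8.52,-28.76,0, 0,0.112,0.201,-0.015,8.52,-28.76,0, 0,0.112,0.201,-0.015,8.52,-28.76,0]'
python3 -m crank '[0,0,0,0,0,0,0, 0,0,0,0,0,0,0, 0,0,0,0,0,0,0]'
python3 - <<'E'
from h import *
f,st=wrist("w2");print(st["tool_pos"],R.from_rotvec(st["ee_rot"]).as_matrix()[:,2],st["ft_force"])
for n in("scene","side"):
    f=optics.grab_frame(n);np.savez(f"pics/{n}2.npz",**f)
s=dict(np.load("pics/side2.npz"));c=dict(np.load("pics/scene2.npz"))
M=(.595,-.0355,.1252)
a=[]
for q in(s,c):
    u,v=proj(q,M).astype(int);print(u,v)
    a.append(cv2.resize(q["img"][v-75:v+45,u-47:u+47],None,fx=4.2,fy=4.2,interpolation=2))
cv2.imwrite("pics/c2.png",np.hstack(a))
E
```

```text
time_s: 2.87
tool_pos: [0.4155, -0.2568, 0.2738]
ee_rot: [2.219, 2.218, 0.001]
ft_force: [-1.1, 0.7, -3.9]
width: 0.0232
gripper_force: 59.8
time_s: 3.53
tool_pos: [0.5236, -0.0521, 0.2522]
ee_rot: [1.995, 2.001, 0.66]
ft_force: [0.0, 0.0, -1.2]
width: 0.0233
gripper_force: 60.2
time_s: 3.78
tool_pos: [0.5266, -0.0564, 0.2569]
ee_rot: [1.994, 1.99, 0.662]
ft_force: [0.2, -0.1, -0.7]
width: 0.0235
gripper_force: 60.2
[ 0.52663112 -0.05636867  0.25685679] [ 0.47922962  0.14087314 -0.86631041] [ 0.20529931 -0.1128134  -0.67549584]
309 217
254 198
```

View pics/w2.png

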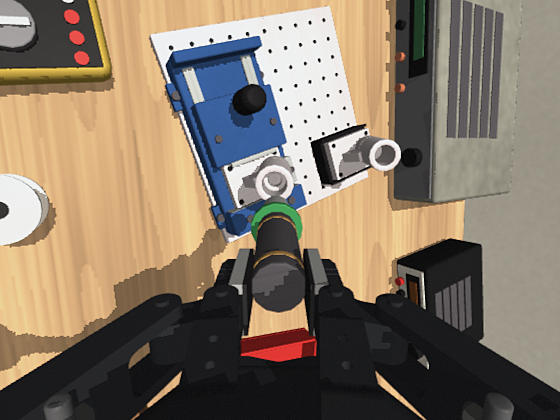

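View pics/c2.png

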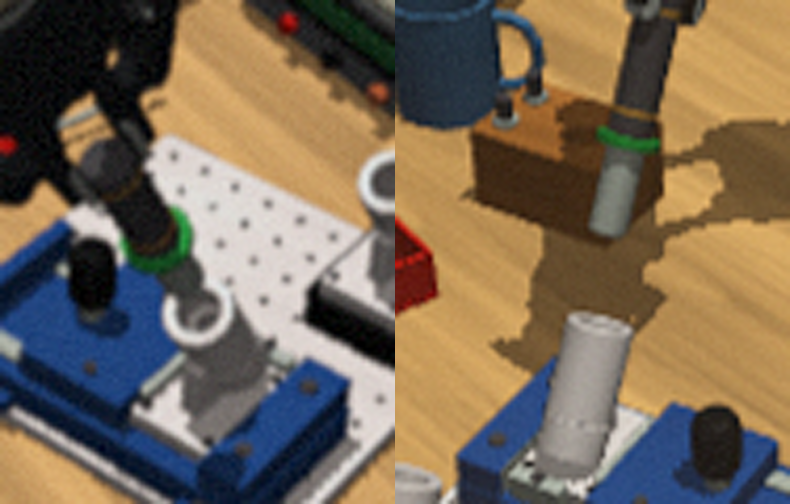

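The wrist view shows the vise mouth ring at about (275,181), the waiting mouth at (384,153), the knob top at (250,98), and the collar's centre at about (277,220). In the scene crop the tip's end is at about (213,232) and the mouth at (205,327). In the side crop the mouth is at (198,313) and the collar at (157,240).

Run:
```python
from h import *
np.set_printoptions(precision=4,suppress=True)
w=dict(np.load("pics/w2.npz"));s=dict(np.load("pics/side2.npz"));c=dict(np.load("pics/scene2.npz"))
P=w["tool_pos"];z=R.from_rotvec(w["ee_rot"]).as_matrix()[:,2]
# ring centroid in wrist: bright grey ring
h=cv2.cvtColor(w["img"],cv2.COLOR_BGR2HSV)
for nm,(u,v) in dict(vise=(275,181),wait=(384,153)).items():
    m=np.zeros(h.shape[:2],np.uint8);cv2.circle(m,(u,v),24,255,-1);m&=cv2.inRange(h,(0,0,175),(180,40,255))
    q=[k for k in cv2.findContours(m,0,1)[0] if cv2.contourArea(k)>60]
    for k in q: print(nm,cv2.fitEllipse(k),cv2.boundingRect(k))
mw=plane(w,(275,181),.1252,w);print("mouth wrist",mw,"side",plane(s,(309.1,216.5),.1252),"scene",plane(c,(255.8,200.9),.1252))
print("tri ws",tri(ray(w,(275,181),w),ray(s,(309.1,216.5))),"wc",tri(ray(w,(275,181),w),ray(c,(255.8,200.9))),"sc",tri(ray(s,(309.1,216.5)),ray(c,(255.8,200.9))))
print("wait wrist",plane(w,(384,153),.1252,w),"knob",plane(w,(250,96),.108,w))
tip=P+z*.101;col=P+z*.051;print("tip",tip,"exp px scene",proj(c,tip),"seen 258,178; collar exp",proj(w,P+z*.048,w),"seen 277,220; side col",proj(s,col),"seen",(262+157/4.2,142+240/4.2),"scene col",proj(c,col),"seen",(207+230/4.2,123+142/4.2))
```

```text
vise ((277.3398132324219, 180.09622192382812), (31.62186622619629, 40.85768508911133), 62.10553741455078) (255, 160, 45, 40)
wait ((384.66070556640625, 154.70327758789062), (29.34181785583496, 31.95377540588379), 39.581443786621094) (369, 139, 32, 32)
mouth wrist [ 0.5962 -0.0267  0.1252] side [ 0.5963 -0.0333  0.1252] scene [ 0.5987 -0.025   0.1252]
tri ws (array([ 0.6008, -0.0272,  0.1176]), np.float64(0.0009737819062220456)) wc (array([ 0.5972, -0.0268,  0.1233]), np.float64(7.214215111234075e-05)) sc (array([ 0.5973, -0.0295,  0.1218]), np.float64(0.003336776866622431))
wait wrist [ 0.7465 -0.002   0.1252] knob [0.5813 0.0573 0.108 ]
tip [ 0.575  -0.0421  0.1694] exp px scene [257.7523 178.2551] seen 258,178; collar exp [278.2744 222.093 ] seen 277,220; side col [297.6034 197.7984] seen (299.3809523809524, 199.14285714285714) scene col [262.7248 157.3344] seen (261.76190476190476, 156.8095238095238)
```

```bash
python3 -m crank '[0,0.006,0.01,-0.01,0,0,0, 0,0.0155,0.013,-0.033,0,0,0, 0,0.0155,0.013,-0.033,0,0,0, 0,0.0155,0.013,-0.033,0,0,0, 0,0.0155,0.013,-0.033,0,0,0]'
python3 - <<'E'
from h import *
np.set_printoptions(precision=4,suppress=True)
st=readout.state();s=optics.grab_frame("side");c=optics.grab_frame("scene")
P=st["tool_pos"];z=R.from_rotvec(st["ee_rot"]).as_matrix()[:,2];print(P,z,"tip",P+.101*z)
a=[]
for q,(u,v) in((s,(309,210)),(c,(255,192))):
    a.append(cv2.resize(q["img"][v-30:v+30,u-24:u+24],None,fx=8,fy=8,interpolation=2))
    print(proj(q,P+.101*z))
cv2.imwrite("pics/c3.png",np.hstack(a))
E
```

```text
time_s: 4.35
tool_pos: [0.5423, -0.0426, 0.2244]
ee_rot: [1.992, 1.991, 0.663]
ft_force: [-0.0, -0.6, -2.9]
width: 0.0233
gripper_force: 60.1
[ 0.5423 -0.0426  0.2244] [ 0.4798  0.1416 -0.8659] tip [ 0.5908 -0.0283  0.137 ]
[305.8824 212.1525]
[257.223  194.8336]
```

View pics/c3.png

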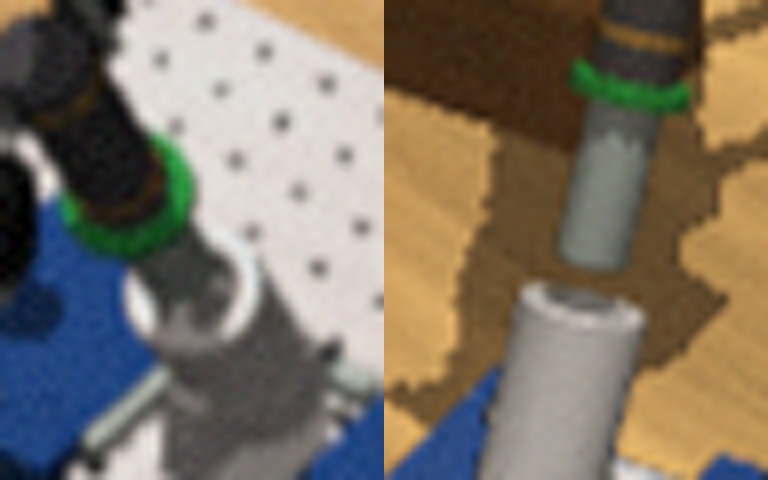

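The side crop puts the gauge axis at about (188,288), against a mouth centre of (193,288). In the scene crop the axis meets the mouth at 585, against a centre of 582. The offset is about 1 mm towards +x/-y, so I'll correct that and enter slowly.

```bash
python3 -m crank '[0,0.0008,-0.0005,0,0,0,0, 0,0.0036,0.0003,-0.0052,0,0,0, 0,0.0056,0.0009,-0.0087,0,0,0, 0,0.0075,0.0015,-0.0121,0,0,0, 0,0.0094,0.002,-0.0156,0,0,0, 0,0.0113,0.0026,-0.019,0,0,0, 0,0.0113,0.0026,-0.019,0,0,0]'
```

```text
time_s: 5.03
tool_pos: [0.553, -0.0391, 0.2037]
ee_rot: [1.993, 1.993, 0.662]
ft_force: [-0.9, -0.6, -2.2]
width: 0.0236
gripper_force: 60.2
```

```bash
python3 -m crank '[0,0.001,0.0003,-0.0017,0,0,0, 0,0.0019,0.0006,-0.0035,0,0,0, 0,0.0029,0.0008,-0.0052,0,0,0, 0,0.0038,0.0011,-0.0069,0,0,0, 0,0.0048,0.0014,-0.0087,0,0,0, 0,0.0048,0.0014,-0.0087,0,0,0]'
python3 -m crank '[0,0.001,0.0003,-0.0017,0,0,0, 0,0.0019,0.0006,-0.0035,0,0,0, 0,0.0024,0.0007,-0.0043,0,0,0, 0,0.0024,0.0007,-0.0043,0,0,0]'
```

```text
time_s: 5.53
tool_pos: [0.5581, -0.038, 0.1958]
ee_rot: [1.992, 1.992, 0.663]
ft_force: [-0.6, 0.1, -3.0]
width: 0.0235
gripper_force: 60.2
time_s: 5.87
tool_pos: [0.5626, -0.0383, 0.1969]
ee_rot: [1.986, 1.99, 0.666]
ft_force: [-17.2, -4.5, 21.3]
width: 0.0234
gripper_force: 63.7
```

Axial contact of about 30 N at roughly 20.5 mm depth matches the land at 22 mm. I'll back off and repeat gently with a small lateral offset to rule out a jam.

```bash
python3 -m crank '[0,-0.0029,-0.0008,0.0052,0,0,0, 0,-0.0029,-0.0008,0.0052,0,0,0, 0,-0.0029,-0.0008,0.0052,0,0,0]'
python3 -m crank '[0,-0.0008,0.0005,0,0,0,0, 0,-0.0003,0.0006,-0.0009,0,0,0, 0,0.0002,0.0008,-0.0017,0,0,0, 0,0.0007,0.0009,-0.0026,0,0,0, 0,0.0011,0.0011,-0.0035,0,0,0, 0,0.0011,0.0011,-0.0035,0,0,0]'
```

```text
time_s: 6.12
tool_pos: [0.5579, -0.0383, 0.1974]
ee_rot: [1.991, 1.991, 0.664]
ft_force: [-0.2, 0.3, -2.6]
width: 0.0233
gripper_force: 60.3
time_s: 6.62
tool_pos: [0.5594, -0.0374, 0.1954]
ee_rot: [1.989, 1.992, 0.664]
ft_force: [-9.1, -1.8, 10.8]
width: 0.0236
gripper_force: 62.2
```

Run:
```python
from h import *
np.set_printoptions(precision=4,suppress=True)
st=readout.state();c=optics.grab_frame("scene");s=optics.grab_frame("side")
P=st["tool_pos"];z=R.from_rotvec(st["ee_rot"]).as_matrix()[:,2];print(P,st["ft_force"])
for f in(s,c):
    h=cv2.cvtColor(f["img"],cv2.COLOR_BGR2HSV);m=cv2.inRange(h,(50,120,30),(80,255,255))
    u,v=proj(f,P+z*.048).astype(int);k=np.zeros_like(m);cv2.circle(k,(u,v),18,255,-1);ys,xs=np.nonzero(m&k);print("collar px",xs.mean(),ys.mean(),"exp",u,v)
u,v=proj(c,P+z*.07).astype(int)
cv2.imwrite("pics/c4.png",cv2.resize(c["img"][v-30:v+30,u-30:u+30],None,fx=8,fy=8,interpolation=2))
```

```text
[ 0.5594 -0.0374  0.1954] [-9.0669 -1.8489 10.8161]
collar px 305.94871794871796 212.5 exp 303 208
collar px 258.1333333333333 187.2888888888889 exp 258 187
```

View pics/c4.png

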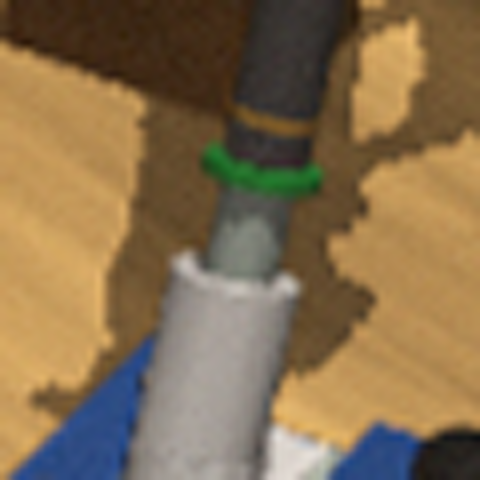

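The gauge has stopped with its collar about 28 mm above the rim (collar at (262,175), rim at (235,275) in the crop), and it stopped at the same depth on both tries. The bore is bad, so this holder goes in the red tray. Now I'll withdraw and return the gauge.

```bash
python3 -m crank '[0,-0.0029,-0.0008,0.0052,0,0,0, 0,-0.0096,-0.0028,0.0173,0,0,0, 0,-0.0192,-0.0056,0.0346,0,0,0, 0,-0.0287,-0.0085,0.052,0,0,0, 0,-0.0335,-0.0099,0.0606,0,0,0, 0,-0.0335,-0.0099,0.0606,0,0,0]'
python3 -m crank '[0,-0.02,-0.035,0.018,-1.42,4.79,0, 0,-0.04,-0.07,0.018,-2.84,9.59,0, 0,-0.06,-0.1,0.018,-4.26,14.38,0, 0,-0.08,-0.14,0.018,-5.68,19.17,0, 0,-0.1,-0.18,0.018,-7.1,23.97,0, 0,-0.1107,-0.2091,0.0177,-8.52,28.76,0, 0,-0.1107,-0.2091,0.0177,-8.52,28.76,0, 0,-0.1107,-0.2091,0.0177,-8.52,28.76,0]'
python3 -m crank '[0,0,0,0,0,0,0, 0,0,0,0,0,0,0, 0,0,0,0,0,0,0]'
```

```text
time_s: 7.22
tool_pos: [0.5263, -0.0477, 0.2568]
ee_rot: [1.988, 1.988, 0.665]
ft_force: [0.4, -0.2, -1.9]
width: 0.0236
gripper_force: 60.4
time_s: 7.88
tool_pos: [0.4153, -0.2567, 0.2703]
ee_rot: [-2.222, -2.218, -0.002]
ft_force: [0.4, -0.3, -3.0]
width: 0.0235
gripper_force: 60.6
time_s: 8.13
tool_pos: [0.4145, -0.2548, 0.2715]
ee_rot: [-2.22, -2.222, -0.001]
ft_force: [0.2, -0.6, -1.3]
width: 0.0233
gripper_force: 60.6
```

Run:
```python
from h import *
np.set_printoptions(precision=4,suppress=True)
f,st=wrist("w3");P=st["tool_pos"];z=R.from_rotvec(st["ee_rot"]).as_matrix()[:,2];print(P,z,st["ft_force"])
h=cv2.cvtColor(f["img"],cv2.COLOR_BGR2HSV);m=cv2.inRange(h,(50,120,30),(80,255,255));ys,xs=np.nonzero(m)
print("collar",xs.min(),xs.max(),ys.min(),ys.max(),"exp underside",proj(f,P+z*.051,st))
```

```text
[ 0.4145 -0.2548  0.2715] [ 0.0001  0.001  -1.    ] [ 0.2331 -0.5794 -1.3353]
collar 252 302 202 240 exp underside [278.9664 220.7319]
```

```bash
python3 -m crank '[0,0,0,-0.035,0,0,0, 0,0,0,-0.07,0,0,0, 0,0,0,-0.09,0,0,0, 0,0,0,-0.11,0,0,0, 0,0,0,-0.13,0,0,0, 0,0,0,-0.145,0,0,0, 0,0,0,-0.152,0,0,0, 0,0,0,-0.152,0,0,0]'
python3 -m crank '[0,0,0,-0.003,0,0,0, 0,0,0,-0.005,0,0,0, 0,0,0,-0.006,0,0,0, 0,0,0,-0.006,0,0,0]'
```

```text
time_s: 8.85
tool_pos: [0.4138, -0.2549, 0.1186]
ee_rot: [-2.219, -2.22, 0.0]
ft_force: [0.3, 0.6, -2.6]
width: 0.0234
gripper_force: 60.6
time_s: 9.18
tool_pos: [0.4149, -0.2563, 0.1146]
ee_rot: [2.221, 2.221, 0.0]
ft_force: [0.1, 0.1, -2.2]
width: 0.0232
gripper_force: 60.6
```

```bash
python3 -m crank '[0,0,0,-0.001,0,0,0, 0,0,0,-0.002,0,0,0, 0,0,0,-0.002,0,0,0]'
```

```text
time_s: 9.43
tool_pos: [0.4152, -0.2568, 0.1133]
ee_rot: [2.22, 2.22, -0.0]
ft_force: [-1.9, -0.4, 4.2]
width: 0.0235
gripper_force: 61.2
```

```bash
python3 -m crank '[1,0,0,0,0,0,0, 1,0,0,0,0,0,0, 1,0,0,0,0,0,0, 1,0,0,0,0,0,0, 1,0,0,0,0,0,0, 1,0,0,0,0,0,0, 1,0,0,0,0,0,0]'
python3 -m crank '[1,0,0,0.02,0,0,0, 1,0,0,0.05,0,0,0, 1,0,0,0.09,0,0,0, 1,0,0,0.13,0,0,0, 1,0.02,0.03,0.15,0,0,3, 1,0.04,0.06,0.15,0,0,6, 1,0.06,0.09,0.15,0,0,9, 1,0.06,0.09,0.15,0,0,9]'
python3 -m crank '[1,0.02,0.035,0,0,0,3, 1,0.04,0.07,0,0,0,6, 1,0.06,0.105,0,0,0,7.5, 1,0.08,0.14,0,0,0,7.5, 1,0.1,0.18,0,0,0,7.5, 1,0.115,0.225,-0.04,0,0,7.5, 1,0.115,0.225,-0.04,0,0,7.5, 1,0.115,0.225,-0.04,0,0,7.5]'
python3 - <<'E'
from h import *
np.set_printoptions(precision=4,suppress=True)
f,st=wrist("w4");P=st["tool_pos"];print(P)
h=cv2.cvtColor(f["img"],cv2.COLOR_BGR2HSV)
u,v=proj(f,(.59,.058,.108),st);print(u,v)
m=cv2.inRange(h,(0,0,0),(180,255,60));k=np.zeros_like(m);cv2.circle(k,(int(u),int(v)),60,255,-1)
for q in cv2.findContours(m&k,0,2)[0]:
    if cv2.contourArea(q)>150: (x,y),r=cv2.minEnclosingCircle(q);print(cv2.boundingRect(q),cv2.contourArea(q),x,y,r,plane(f,(x,y),.1,st))
E
```

```text
time_s: 10.02
tool_pos: [0.4146, -0.256, 0.1119]
ee_rot: [-2.221, -2.221, 0.0]
ft_force: [-0.0, 0.7, 0.6]
width: 0.0854
gripper_force: 0.0
time_s: 10.68
tool_pos: [0.4776, -0.1617, 0.2631]
ee_rot: [2.032, 2.394, 0.007]
ft_force: [0.2, -0.2, 0.4]
width: 0.0854
gripper_force: 0.0
time_s: 11.35
tool_pos: [0.5875, 0.0624, 0.2175]
ee_rot: [-1.871, -2.516, 0.005]
ft_force: [-0.8, -1.1, -0.1]
width: 0.0855
gripper_force: 0.0
[0.5875 0.0624 0.2175]
280.6720269327419 205.72016696999364
(264, 184, 30, 35) 777.0 278.01629638671875 200.82064819335938 17.293596267700195 [0.587  0.0596 0.1   ]
```

```bash
python3 -m crank '[1,0,0,-0.03,0,0,0, 1,0,0,-0.06,0,0,0, 1,0,0,-0.09,0,0,0, 1,0,0,-0.11,0,0,0, 1,0,0,-0.122,0,0,0, 1,0,0,-0.122,0,0,0, 1,0,0,-0.122,0,0,0]'
python3 -m crank '[0,0,0,0,0,0,0, 0,0,0,0,0,0,0, 0,0,0,0,0,0,0, 0,0,0,0,0,0,0, 0,0,0,0,0,0,0, 0,0,0,0,0,0,0, 0,0,0,0,0,0,0, 0,0,0,0,0,0,0]' 80
```

```text
time_s: 11.98
tool_pos: [0.5899, 0.058, 0.1005]
ee_rot: [1.881, 2.516, -0.0]
ft_force: [1.1, -0.3, 0.1]
width: 0.0854
gripper_force: 0.0
time_s: 12.65
tool_pos: [0.5895, 0.059, 0.1]
ee_rot: [-1.88, -2.517, 0.0]
ft_force: [0.1, 0.2, 1.1]
width: -0.0002
gripper_force: 0.0
```

Run:
```python
from h import *
f,st=wrist("w5");s=optics.grab_frame("side")
a=cv2.resize(f["img"][150:390,140:420],None,fx=1.6,fy=1.6);b=cv2.resize(s["img"][160:280,245:330],None,fx=3.2,fy=3.2,interpolation=2)
cv2.imwrite("pics/c5.png",np.hstack([a,b[:a.shape[0]]]))
```

```text
(no output)
```

View pics/c5.png

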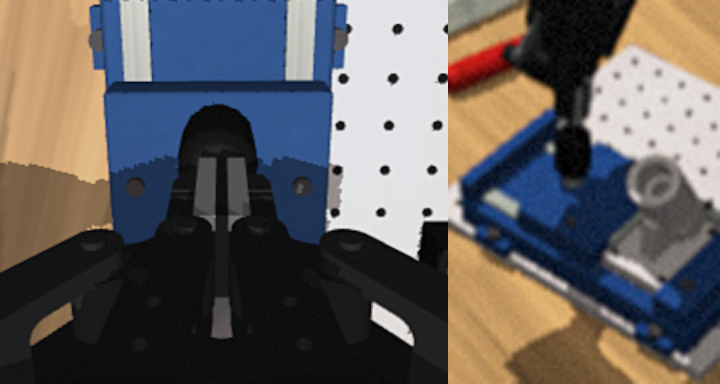

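The knob, at about (218,140) in the crop, now stands just on the +y side of the shut fingers, so the pinch missed it on its -y side. The fingers are well placed to push the jaw back.

```bash
python3 -m crank '[0,-0.0014,0.0048,-0.004,0,0,0, 0,-0.0028,0.0096,-0.006,0,0,0, 0,-0.0028,0.0096,-0.006,0,0,0]'
python3 - <<'E'
from h import *
np.set_printoptions(precision=4,suppress=True)
f=dict(np.load("pics/w5.npz"));print(f["tool_pos"],plane(f,(276,237),.108,f),plane(f,(253.7,237),.1,f),plane(f,(299.4,237),.1,f),"top edge",plane(f,(276,215.6),.105,f))
print("jaw front? rear edge", plane(f,(276,206),.058,f),"end wall",plane(f,(276,150),.058,f))
E
```

```text
time_s: 13.0
tool_pos: [0.5855, 0.0695, 0.0929]
ee_rot: [-1.878, -2.516, 0.002]
ft_force: [-1.1, -0.4, 0.4]
width: -0.0004
gripper_force: 0.0
[0.5895 0.059  0.1   ] [0.5849 0.069  0.108 ] [0.5742 0.0626 0.1   ] [0.5979 0.0696 0.1   ] top edge [0.5819 0.0792 0.105 ]
jaw front? rear edge [0.5839 0.0714 0.058 ] end wall [0.5736 0.1066 0.058 ]
```

Run:
```python
from h import *
np.set_printoptions(precision=4,suppress=True)
a=dict(np.load("pics/w4.npz"));b=dict(np.load("pics/w5.npz"));s=dict(np.load("pics/side0.npz"));c=dict(np.load("pics/scene0.npz"))
print("rear edge",tri(ray(a,(278,184),a),ray(b,(276,215.6),b)))
print("knob top sc",tri(ray(s,(284,200)),ray(c,(283,221))))
f,st=wrist("w6");P=st["tool_pos"];print(P,st["ft_force"],st["width"])
for k,w in (("w4",a),("w5",b),("w6",{**f,**st})):
    g=cv2.cvtColor(w["img"],cv2.COLOR_BGR2HSV);bl=cv2.inRange(g,(105,120,50),(125,255,255))
    # dark column profile at u=277, and width of dark at rows
    for r in range(170,262,6):
        seg=np.nonzero(g[r,230:320,2]<45)[0]
        if len(seg): print(k,r,230+seg.min(),230+seg.max(),len(seg),end=" | ")
    print()
cv2.imwrite("pics/c6.png",np.hstack([cv2.resize(x["img"][150:300,190:370],(400,333)) for x in (a,f)]))
```

```text
rear edge (array([0.5845, 0.0686, 0.0703]), np.float64(0.0006665081073876434))
knob top sc (array([0.5907, 0.0568, 0.1092]), np.float64(0.002337358133280832))
[0.5855 0.0695 0.0929] [-1.0829 -0.3692  0.4266] -0.00044050367614772713
w4 188 269 288 20 | w4 194 265 291 27 | w4 200 264 292 29 | w4 206 264 292 29 | w4 212 267 290 24 | w4 248 249 308 4 | w4 254 313 313 1 | w4 260 313 313 1 | 
w5 218 265 286 22 | w5 224 259 293 35 | w5 230 256 296 41 | w5 236 254 297 44 | w5 242 252 298 47 | w5 248 252 299 27 | w5 254 252 300 25 | w5 260 252 304 29 | 
w6 236 279 279 1 | w6 242 262 292 31 | w6 248 258 297 22 | w6 254 255 298 21 | w6 260 252 304 29 |
```

View pics/c6.png

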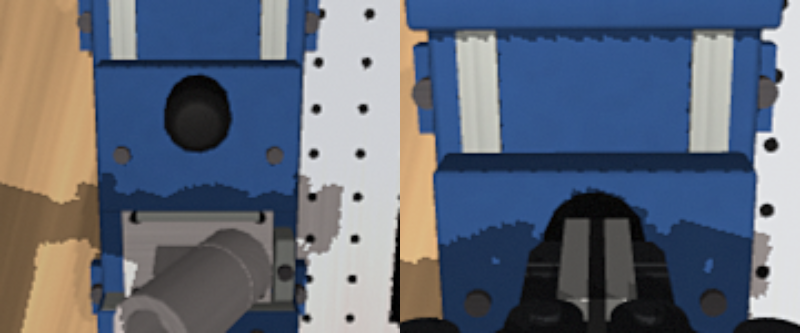

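The left crop (before) shows the knob at (198,110), with its round top in the lower half and the jaw's rear edge at row 62. The right crop (now) shows the shut fingers covering the knob's place, with the jaw's rear edge at row 153. I'll check whether the jaw moved.

Run:
```python
from h import *
np.set_printoptions(precision=4,suppress=True)
st=readout.state();f=optics.grab_frame("wrist");W={"w4":dict(np.load("pics/w4.npz")),"w5":dict(np.load("pics/w5.npz")),"w6":{**f,**st}}
for (k,w),r in zip(W.items(),(178,203,219)):
    print(k,w["tool_pos"],"jaw rear",plane(w,(278,r),.058,w),"tips px",proj(w,w["tool_pos"]-[0,0,.017],w),"knob top exp",proj(w,(.5885,.055,.108),w),"bottom rear exp",proj(w,(.5845,.0686,.068),w))
    g=w["img"][:,278].astype(int); print([int(x) for x in cv2.cvtColor(w["img"],cv2.COLOR_BGR2GRAY)[160:300:4,277]])
s=dict(np.load("pics/side0.npz"));t=optics.grab_frame("side");c0=dict(np.load("pics/scene0.npz"));c=optics.grab_frame("scene")
for n,x in(("side0",s),("side",t),("scene0",c0),("scene",c)):
    h=cv2.cvtColor(x["img"],cv2.COLOR_BGR2HSV);u,v=proj(x,(.5885,.057,.09)).astype(int)
    m=cv2.inRange(h,(0,0,0),(180,255,45));print(n,u,v);print("\n".join("".join("#" if q else "." for q in row) for row in m[v-14:v+16,u-14:u+15]))
```

```text
w4 [0.5875 0.0624 0.2175] jaw rear [0.583 0.072 0.058] tips px [279.1062 238.9034] knob top exp [278.065  208.3814] bottom rear exp [278.3917 183.5447]
[75, 74, 77, 75, 70, 63, 1, 11, 17, 33, 40, 37, 30, 28, 17, 76, 73, 73, 70, 42, 43, 43, 99, 124, 123, 105, 67, 70, 77, 80, 83, 86, 87, 89, 89]
w5 [0.5895 0.059  0.1   ] jaw rear [0.5846 0.0737 0.058 ] tips px [278.9179 238.8047] knob top exp [275.0297 262.6572] bottom rear exp [275.5605 214.5186]
[87, 84, 83, 85, 84, 84, 85, 84, 85, 82, 64, 38, 80, 84, 9, 8, 10, 14, 20, 24, 33, 39, 18, 15, 15, 17, 14, 17, 15, 17, 14, 14, 27, 29, 29]
w6 [0.5859 0.0692 0.0932] jaw rear [0.5835 0.0753 0.058 ] tips px [278.9601 238.819 ] knob top exp [276.0187 287.4172] bottom rear exp [276.4977 234.1957]
[78, 48, 86, 83, 83, 82, 82, 82, 84, 81, 81, 82, 81, 81, 84, 36, 35, 81, 84, 3, 10, 10, 9, 11, 16, 17, 19, 15, 15, 18, 15, 31, 25, 27, 25]
side0 282 206
.............................
.............................
.............................
.............................
.............................
.............................
.......................
[... 2738 characters left out ...]
#..#......
.............#######.........
............########.........
..........##########.........
.........###########.........
.........##########..........
........###########..........
........############.........
........############.........
........############.........
........############.........
........############.........
.........###########.........
.........###########.........
.........###########.........
.........###########.........
.........###########.........
..........#########..........
...........#######...........
..............#..............
.............................
.............................
.............................
.............................
```

```bash
python3 -m crank '[0,0.0028,-0.0096,0,0,0,0, 0,0.0028,-0.0096,0,0,0,0, 0,0.0028,-0.0096,0,0,0,0]'
python3 -m crank '[0,0.003,-0.0096,0,0,0,0, 0,0.0057,-0.0192,0,0,0,0, 0,0.0057,-0.0192,0,0,0,0]'
python3 -m crank '[0,-0.0057,0.0192,0,0,0,0, 0,-0.0057,0.0192,0.035,0,0,0, 0,-0.0057,0.0192,0.07,0,0,0, 1,-0.0057,0.0192,0.07,0,0,0, 1,-0.0057,0.0192,0.07,0,0,0, 1,-0.0057,0.0192,0.07,0,0,0, 1,-0.0057,0.0192,0.07,0,0,0, 1,-0.0057,0.0192,0.07,0,0,0]'
```

```text
time_s: 13.45
tool_pos: [0.59, 0.0582, 0.0942]
ee_rot: [1.881, 2.516, 0.0]
ft_force: [-0.1, 0.3, 0.6]
width: -0.0
gripper_force: 0.0
time_s: 13.7
tool_pos: [0.5962, 0.0376, 0.0941]
ee_rot: [1.881, 2.515, -0.0]
ft_force: [0.3, 0.3, -0.9]
width: -0.0003
gripper_force: 0.0
time_s: 14.37
tool_pos: [0.5882, 0.0587, 0.1621]
ee_rot: [-1.878, -2.515, 0.003]
ft_force: [0.3, 0.3, -0.1]
width: 0.0601
gripper_force: 0.0
```

```bash
python3 -m crank '[1,0,0,-0.03,0,0,0, 1,0,0,-0.06,0,0,0, 1,0,0,-0.072,0,0,0, 1,0,0,-0.08,0,0,0, 1,0,0,-0.08,0,0,0, 1,0,0,-0.08,0,0,0]'
python3 -m crank '[0,0,0,0,0,0,0, 0,0,0,0,0,0,0, 0,0,0,0,0,0,0, 0,0,0,0,0,0,0]' 80
python3 -m crank '[0,0,0,0,0,0,0, 0,0,0,0,0,0,0, 0,0,0,0,0,0,0, 0,0,0,0,0,0,0]' 80
```

```text
time_s: 14.87
tool_pos: [0.5898, 0.0589, 0.0839]
ee_rot: [-1.88, -2.517, 0.0]
ft_force: [0.4, -0.1, 0.6]
width: 0.0855
gripper_force: 0.0
time_s: 15.2
tool_pos: [0.5904, 0.059, 0.0851]
ee_rot: [1.879, 2.516, 0.002]
ft_force: [0.1, 0.8, 0.1]
width: 0.0384
gripper_force: 0.0
time_s: 15.53
tool_pos: [0.5883, 0.0585, 0.085]
ee_rot: [-1.878, -2.516, 0.004]
ft_force: [-4.3, -0.6, 7.0]
width: 0.0175
gripper_force: 72.4
```

```bash
python3 -m crank '[0,0,0,0,0,0,0, 0,0,0,0,0,0,0, 0,-0.0006,0.0019,0,0,0,0, 0,-0.0011,0.0038,0,0,0,0, 0,-0.0017,0.0058,0,0,0,0, 0,-0.0023,0.0077,0,0,0,0, 0,-0.0028,0.0096,0,0,0,0, 0,-0.0028,0.0096,0,0,0,0]'
```

```text
time_s: 16.2
tool_pos: [0.5859, 0.0664, 0.085]
ee_rot: [1.878, 2.518, -0.007]
ft_force: [-3.3, -5.3, 6.2]
width: 0.0173
gripper_force: 72.4
```

```bash
python3 -m crank '[0,-0.0008,0.0026,0,0,0,0, 0,-0.0015,0.0051,0,0,0,0, 0,-0.0023,0.0077,0,0,0,0, 0,-0.003,0.0102,0,0,0,0, 0,-0.0038,0.0128,0,0,0,0, 0,-0.0045,0.0153,0,0,0,0, 0,-0.0051,0.0173,0,0,0,0, 0,-0.0054,0.0182,0,0,0,0]'
python3 -m crank '[0,-0.0006,0.0019,0,0,0,0, 0,-0.0006,0.0019,0,0,0,0]'
python3 - <<'E'
from h import *
t=optics.grab_frame("side");s=dict(np.load("pics/side0.npz"))
for x in(s,t):
    h=cv2.cvtColor(x["img"],cv2.COLOR_BGR2HSV);u,v=282,206
    m=cv2.inRange(h,(0,0,0),(180,255,45));print("\n".join("".join("#" if q else "." for q in row) for row in m[v-12:v+14,u-20:u+12]))
f,st=wrist("w7");g=cv2.cvtColor(f["img"],cv2.COLOR_BGR2GRAY);print(st["tool_pos"]);print([int(x) for x in g[100:260:3,277]])
E
```

```text
time_s: 16.87
tool_pos: [0.5805, 0.0844, 0.085]
ee_rot: [1.877, 2.518, -0.008]
ft_force: [-2.9, -5.6, 6.2]
width: 0.0173
gripper_force: 72.4
time_s: 17.03
tool_pos: [0.5798, 0.0865, 0.085]
ee_rot: [1.878, 2.518, -0.007]
ft_force: [-2.9, -6.1, 6.6]
width: 0.0176
gripper_force: 72.5
................................
................................
................................
................................
................................
...............#....###.........
...............##.#######.......
............##############......
...........################.....
..........####..###########.....
.........####...###########.....
.......####.#....##########.....
.......###.......##########.....
....#####........###########....
...#####........###########.....
..####...........##########.....
.####............##########.....
##.##............##########.....
##.#.............##########.....
#.................#########.....
#.................########......
...................######.......
....................#...........
................................
..........................
[... 470 characters left out ...]
....############............###
...####.#########.............##
..###....#######................
.###......#####.................
###.............................
##..............................
#...............................
................................
................................
................................
................................
................................
................................
[0.57989296 0.08647007 0.08503353]
[179, 178, 177, 177, 175, 177, 224, 225, 225, 225, 225, 225, 226, 225, 225, 225, 225, 225, 225, 226, 226, 236, 30, 46, 35, 47, 83, 84, 83, 81, 80, 61, 85, 83, 84, 77, 38, 38, 75, 84, 82, 12, 11, 11, 11, 10, 8, 18, 23, 21, 22, 30, 38, 36]
```

```bash
python3 -m crank '[1,0,0,0,0,0,0, 1,0,0,0,0,0,0, 1,0,0,0,0,0,0, 1,0,0,0,0,0,0, 1,0,0,0,0,0,0, 1,0,0,0,0,0,0, 1,0,0,0.03,0,0,0, 1,0,0,0.06,0,0,0]'
python3 -m crank '[1,0,0,0.04,0,0,0, 1,0,0,0.06,0,0,0, 1,-0.01,-0.03,0.06,1.7,-5.7,0, 1,-0.02,-0.06,0.06,3.4,-11.4,0, 1,-0.02,-0.09,0.06,5.1,-17.1,0, 1,-0.018,-0.123,0.06,6.8,-22.8,0, 1,-0.017,-0.123,0.06,8.52,-28.76,0, 1,-0.017,-0.123,0.06,8.52,-28.76,0]'
python3 -m crank '[1,0,0,0,0,0,0, 1,0,0,0,0,0,0, 1,0,0,0,0,0,0]'
python3 - <<'E'
from h import *
np.set_printoptions(precision=4,suppress=True)
f,st=wrist("w8");P=st["tool_pos"];Rm=R.from_rotvec(st["ee_rot"]).as_matrix();print(P,Rm[:,2],Rm[:,1])
M=np.array([.597,-.0265,.1255]);u,v=proj(f,M,st);print(u,v)
h=cv2.cvtColor(f["img"],cv2.COLOR_BGR2HSV);m=cv2.inRange(h,(0,0,160),(180,40,255));k=np.zeros_like(m);cv2.circle(k,(int(u),int(v)),45,255,-1)
for q in cv2.findContours(m&k,0,1)[0]:
    if cv2.contourArea(q)>200: (x,y),ax,an=cv2.fitEllipse(q);print(x,y,ax,cv2.boundingRect(q),plane(f,(x,y),.1255,st))
print("shift to grasp",M+.024*Rm[:,2]-P)
E
```

```text
time_s: 17.8
tool_pos: [0.5782, 0.0886, 0.1418]
ee_rot: [-1.876, -2.513, 0.007]
ft_force: [1.0, -0.1, 0.3]
width: 0.0856
gripper_force: 0.0
time_s: 18.47
tool_pos: [0.558, -0.0353, 0.1996]
ee_rot: [1.666, 2.217, 0.593]
ft_force: [-1.2, 0.7, -2.2]
width: 0.0856
gripper_force: 0.0
time_s: 18.72
tool_pos: [0.5659, -0.034, 0.2057]
ee_rot: [1.653, 2.218, 0.594]
ft_force: [-0.2, -0.2, 0.1]
width: 0.0857
gripper_force: 0.0
[ 0.5659 -0.034   0.2057] [ 0.4807  0.1417 -0.8653] [0.8291 0.2478 0.5012]
262.5445895586751 209.11915570714513
272.6753845214844 206.4635009765625 (58.54806900024414, 71.36720275878906) (236, 168, 72, 67) [ 0.6057 -0.023   0.1255]
248.27783203125 174.82974243164062 (15.261441230773926, 52.874759674072266) (223, 164, 51, 24) [ 0.5774 -0.0021  0.1255]
shift to grasp [ 0.0427  0.0109 -0.101 ]
```

Run:
```python
from h import *
np.set_printoptions(precision=4,suppress=True)
w=dict(np.load("pics/w8.npz"));g=cv2.cvtColor(w["img"],cv2.COLOR_BGR2GRAY)
c=cv2.HoughCircles(cv2.medianBlur(g[140:280,190:350],3),3,2,8,param1=120,param2=22,minRadius=14,maxRadius=42)
for x,y,r in (c[0] if c is not None else [])[:6]: print(x+190,y+140,r,plane(w,(x+190,y+140),.1255,w))
print("expected outer radius px",proj(w,np.array([.597,-.0265,.1255])+.0195*R.from_rotvec(w["ee_rot"]).as_matrix()[:,0],w)-proj(w,[.597,-.0265,.1255],w))
s=cv2.resize(g[150:270,200:340],(70,40),interpolation=3)
print("\n".join("".join(" .:-=+*#%@"[int(q)//26] for q in r) for r in s))
```

```text
259.0 211.0 23.2 [ 0.5942 -0.0285  0.1255]
245.0 183.0 40.8 [ 0.5763 -0.0087  0.1255]
245.0 203.0 38.6 [ 0.5803 -0.024   0.1255]
289.0 191.0 40.8 [ 0.6175 -0.0078  0.1255]
245.0 175.0 40.8 [ 0.5747 -0.0027  0.1255]
283.0 201.0 40.8 [ 0.6142 -0.017   0.1255]
expected outer radius px [ -0.347  -23.7024]
####+:------------------------:-*#***::=%%%%%%%%%%%%%%%%%%%%%%%%%%%%%%
####+:------------------------:-*#***::=%%%%%%%%%%%%%%%%%%%%%%%%%%%%%%
##*#*:------------------------:-*#***::=%%%%%%%%%%%%%%%%%%%%%%%%%%%%%%
####*:---------------------------::::::=%%%%%%%%%%%%%%%=*%%%%%# #%%%%%
++===:------------------=====+++**###-:=%%%%%%+ *%%%%%%-*%%%%%%*#*++==
-------====+++++*######%%%%%%%%%%+-*%-:=%%%%%%%#%%%%%%%+::..          
--*#%%%%%%%%%%%%%%%%%%%%%%%%%%%%%: -%-:=%%%%%%%%%%%%%%%.           .  
:-#%*:.+%%%%%%%%%%%%%%%%%%%%%%####*%%-:=%%%%%%%%%%%%%%#       .::::---
--*@+. =%%%%%%%%%%%%%%%%%%+=---====+#--=#%%%%%%%%%%%%%%      .:--*%#%%
:-+%%%#%%%%%%%%%%%%%%%%%+-----====++++=+***%%%%%%%%%%%*       :--#* -%
:-=%%%%%%%%%%%%%%%%%%**=:-----======+++*##*%%%#=%%%%%%*       :--##+#%
:-=%%%%%%%%%%%%%
[... 1342 characters left out ...]
.......----------::--===++************************#**********
---:::.........:---:----=++**###***************************#*****#****
:::............:-=++**#******##***********************#*********#*****
........::-=+**##************##***************************#*****#*****
.::::-+********#*************#****************************#****##*****
-=----*********#****#*******##***************************#*****#******
==---=********#*****#*******##***************************#*****#*****#
=----=********#*************#*********************************#*****##
--=**********#*****#*******##*********************************#*****#*
+************#****#********#*********************************##****##*
```

```bash
python3 -m crank '[1,-0.015,-0.0066,0,0,0,0, 1,-0.015,-0.0066,0,0,0,0, 1,-0.001,-0.0025,-0.025,0,0,0, 1,0.013,0.0017,-0.05,0,0,0, 1,0.0244,0.005,-0.071,0,0,0, 1,0.0328,0.0075,-0.086,0,0,0, 1,0.0411,0.0099,-0.101,0,0,0, 1,0.0411,0.0099,-0.101,0,0,0]'
python3 -m crank '[0.5,0,0,0,0,0,0, 0.5,0,0,0,0,0,0, 0.4,0,0,0,0,0,0, 0.4,0,0,0,0,0,0, 0.35,0,0,0,0,0,0, 0.35,0,0,0,0,0,0]' 60
```

```text
time_s: 19.43
tool_pos: [0.6051, -0.0226, 0.0999]
ee_rot: [1.657, 2.223, 0.593]
ft_force: [-0.6, -0.1, -0.6]
width: 0.0855
gripper_force: 0.0
time_s: 19.93
tool_pos: [0.6056, -0.0247, 0.105]
ee_rot: [1.654, 2.216, 0.596]
ft_force: [-3.2, -0.2, 5.1]
width: 0.0344
gripper_force: 59.1
```

```bash
python3 -m crank '[0,0,0,0,0,0,0, 0,0,0,0,0,0,0, 0,0,0,0.003,0,0,0, 0,0,0,0.007,0,0,0, 0,0,0,0.012,0,0,0, 0,0,0,0.02,0,0,0, 0,0,0,0.02,0,0,0]' 80
python3 -m crank '[0,0,0,0.02,0,0,0, 0,0,0,0.05,0,0,0, 0,0,0,0.08,0,0,0, 0,0,0,0.11,0,0,0, 0,0,0,0.13,0,0,0, 0,0,0,0.13,0,0,0]'
```

```text
time_s: 20.52
tool_pos: [0.6059, -0.0248, 0.1248]
ee_rot: [1.654, 2.216, 0.595]
ft_force: [-0.2, -0.0, -1.7]
width: 0.0333
gripper_force: 80.0
time_s: 21.02
tool_pos: [0.6089, -0.0255, 0.2605]
ee_rot: [1.647, 2.208, 0.599]
ft_force: [1.1, 0.6, -2.2]
width: 0.0334
gripper_force: 80.9
```

```bash
python3 -m crank '[0,0,-0.025,0,0,0,0, 0,0,-0.06,0,0,0,0, 0,0,-0.1,0,0,0,0, 0,0.001,-0.14,0,0,0,0, 0,0.002,-0.18,0,0,0,0, 0,0.003,-0.22,0,0,0,0, 0,0.004,-0.25,0,0,0,0, 0,0.005,-0.28,0,0,0,0]'
python3 -m crank '[0,0,-0.02,0,0,0,0, 0,0,-0.04,0,0,0,0, 0,0,-0.04,0,0,0,0, 0,0,-0.04,0,0,0,0, 0,0,-0.04,0,0,0,0]'
python3 - <<'E'
from h import *
np.set_printoptions(precision=4,suppress=True)
st=readout.state();f,_=wrist("w9");P=st["tool_pos"];z=R.from_rotvec(st["ee_rot"]).as_matrix()[:,2];print(P,z,st["ft_force"])
for n in("scene","side"):
    f=optics.grab_frame(n);h=cv2.cvtColor(f["img"],cv2.COLOR_BGR2HSV)
    m=cv2.inRange(h,(0,180,60),(5,255,255))|cv2.inRange(h,(172,180,60),(180,255,255))
    q=max(cv2.findContours(m,0,2)[0],key=cv2.contourArea);a=cv2.boxPoints(cv2.minAreaRect(q));print(n,cv2.contourArea(q),[tuple(plane(f,p[0],.038,st)[:2].round(3)) for p in cv2.approxPolyDP(cv2.convexHull(q),5,True)])
f=dict(np.load("pics/w9.npz"));h=cv2.cvtColor(f["img"],cv2.COLOR_BGR2HSV)
m=cv2.inRange(h,(0,180,60),(5,255,255))|cv2.inRange(h,(172,180,60),(180,255,255))
q=max(cv2.findContours(m,0,2)[0],key=cv2.contourArea)
print([(tuple(p[0]),tuple(plane(f,p[0],.038,f)[:2].round(3))) for p in cv2.approxPolyDP(cv2.convexHull(q),8,True)])
E
```

```text
time_s: 21.68
tool_pos: [0.6085, -0.3063, 0.25]
ee_rot: [1.66, 2.219, 0.593]
ft_force: [0.2, -0.0, -3.8]
width: 0.0332
gripper_force: 80.8
time_s: 22.1
tool_pos: [0.6089, -0.3434, 0.2505]
ee_rot: [1.659, 2.22, 0.595]
ft_force: [-0.1, 0.0, -4.2]
width: 0.0331
gripper_force: 80.8
[ 0.6089 -0.3434  0.2505] [ 0.4768  0.1444 -0.8671] [-0.058   0.017  -4.1948]
scene 2479.0 [(np.float64(0.538), np.float64(-0.41)), (np.float64(0.56), np.float64(-0.249)), (np.float64(0.585), np.float64(-0.211)), (np.float64(0.722), np.float64(-0.228)), (np.float64(0.684), np.float64(-0.43))]
side 6817.0 [(np.float64(0.674), np.float64(-0.267)), (np.float64(0.696), np.float64(-0.329)), (np.float64(0.681), np.float64(-0.438)), (np.float64(0.648), np.float64(-0.445)), (np.float64(0.522), np.float64(-0.428)), (np.float64(0.54), np.float64(-0.27)), (np.float64(0.562), np.float64(-0.254))]
[((np.int32(146), np.int32(82)), (np.float64(0.555), np.float64(-0.252))), ((np.int32(269), np.int32(139)), (np.float64(0.701), np.float64(-0.27))), ((np.int32(255), np.int32(179)), (np.float64(0.695), np.float64(-0.322))), ((np.int32(190), np.int32(259)), (np.float64(0.637), np.float64(-0.431))), ((np.int32(93), np.int32(241)), (np.float64(0.534), np.float64(-0.417)))]
```

```bash
python3 -m crank '[0,0.004,-0.002,-0.03,0,0,0, 0,0.004,-0.002,-0.065,0,0,0, 0,0.004,-0.002,-0.1,0,0,0, 0,0.004,-0.002,-0.13,0,0,0, 0,0.004,-0.002,-0.15,0,0,0, 0,0.004,-0.002,-0.163,0,0,0, 0,0.004,-0.002,-0.17,0,0,0, 0,0.004,-0.002,-0.17,0,0,0]'
python3 -m crank '[0,0,0,-0.0015,0,0,0, 0,0,0,-0.003,0,0,0, 0,0,0,-0.004,0,0,0, 0,0,0,-0.004,0,0,0]'
```

```text
time_s: 22.92
tool_pos: [0.6135, -0.3454, 0.0816]
ee_rot: [1.657, 2.219, 0.595]
ft_force: [-0.0, 0.7, -3.4]
width: 0.0333
gripper_force: 80.8
time_s: 23.25
tool_pos: [0.6146, -0.3472, 0.0804]
ee_rot: [1.654, 2.216, 0.593]
ft_force: [-0.2, 0.5, -3.5]
width: 0.0335
gripper_force: 80.8
```

```bash
python3 -m crank '[0,0,0,-0.001,0,0,0, 0,0,0,-0.002,0,0,0, 0,0,0,-0.003,0,0,0, 0,0,0,-0.003,0,0,0]'
python3 -m crank '[0,0,0,-0.001,0,0,0, 0,0,0,-0.002,0,0,0, 0,0,0,-0.002,0,0,0]'
```

```text
time_s: 23.58
tool_pos: [0.6137, -0.3463, 0.0757]
ee_rot: [1.656, 2.218, 0.594]
ft_force: [-0.1, 0.1, -2.8]
width: 0.0332
gripper_force: 80.8
time_s: 23.83
tool_pos: [0.6137, -0.3463, 0.0735]
ee_rot: [1.656, 2.218, 0.594]
ft_force: [-0.6, -0.0, -3.6]
width: 0.0332
gripper_force: 80.8
```

```bash
python3 -m crank '[0,0,0,-0.0007,0,0,0, 0,0,0,-0.0014,0,0,0, 0,0,0,-0.0014,0,0,0]'
python3 -m crank '[0,0,0,-0.0005,0,0,0, 0,0,0,-0.001,0,0,0, 0,0,0,-0.001,0,0,0]'
```

```text
time_s: 24.08
tool_pos: [0.6139, -0.3465, 0.0726]
ee_rot: [1.656, 2.218, 0.594]
ft_force: [-0.0, 0.4, -3.2]
width: 0.0332
gripper_force: 81.0
time_s: 24.33
tool_pos: [0.614, -0.3468, 0.0726]
ee_rot: [1.655, 2.217, 0.594]
ft_force: [-4.8, -0.0, 3.6]
width: 0.0334
gripper_force: 82.1
```

```bash
python3 -m crank '[0.45,0,0,0,0,0,0, 0.5,0,0,0,0,0,0, 0.6,0,0,0,0,0,0, 0.7,0,0,0,0,0,0, 0.7,0,0,0,0,0,0, 0.7,0,0,0,0,0,0]'
python3 -m crank '[0.7,-0.0048,-0.0014,0.0087,0,0,0, 0.7,-0.0144,-0.0043,0.026,0,0,0, 0.7,-0.0288,-0.0085,0.052,0,0,0, 0.7,-0.0432,-0.0128,0.078,0,0,0, 0.7,-0.0576,-0.017,0.104,0,0,0, 0.7,-0.0576,-0.017,0.144,0,0,0, 0.7,-0.0576,-0.017,0.174,0,0,0, 0.7,-0.0576,-0.017,0.174,0,0,0]'
python3 - <<'E'
from h import *
np.set_printoptions(precision=4,suppress=True)
f,st=wrist("w10")
M=np.array([.614,-.3468,.0726])+.024*np.array([-.48,-.1416,.866]);print("exp mouth",M,proj(f,M,st))
g=cv2.cvtColor(f["img"],cv2.COLOR_BGR2GRAY);u,v=proj(f,M,st).astype(int)
s=cv2.resize(g[max(v-80,0):v+80,max(u-100,0):u+100],(80,40),interpolation=3)
print("\n".join("".join(" .:-=+*#%@"[int(q)//26] for q in r) for r in s))
for n in("scene","side"):
    q=optics.grab_frame(n);u,v=proj(q,M);print(n,u,v)
    h=cv2.cvtColor(q["img"],cv2.COLOR_BGR2HSV);m=cv2.inRange(h,(0,0,60),(180,60,255));u,v=int(u),int(v)
    print("\n".join("".join("#" if x else "." for x in r) for r in m[v-14:v+52:2,u-25:u+35]))
E
```

```text
time_s: 24.83
tool_pos: [0.6142, -0.3466, 0.0717]
ee_rot: [1.656, 2.217, 0.594]
ft_force: [-0.3, 0.3, 0.1]
width: 0.0599
gripper_force: 0.0
time_s: 25.5
tool_pos: [0.5594, -0.3676, 0.2561]
ee_rot: [1.645, 2.207, 0.588]
ft_force: [0.3, -0.6, 2.1]
width: 0.0597
gripper_force: 0.0
exp mouth [ 0.6025 -0.3502  0.0934] [236.9193 180.0281]
**##****#####****:..-=============-:::::.....:-+*#####################**########
*##*****#####***-..:=-===============--::::.....:-=*##################*#########
*##****######**+:..--===================--::::.....:-+**#############**#########
*#*****#####***-..:========================-:::::.....:-=*###########*##########
##*****#####**+:..=============================-:::::....:-=*#######*###########
******######**:..:===============================---::::....:-+*##*#############
##****#####**+...=-=================================---::::....:-+*#############
####**#####**:..-======================================---::.....:+#############
####**#####*=..:=-=========================================:....:=##############
####*#####**:..-====================
[... 5886 characters left out ...]
#####........................
...........#######################..........................
..............###################...........................
.................#########..####............................
....................##########..............................
.......................#######..............................
..........................##................................
............................................................
............................................................
............................................................
............................................................
............................................................
```

The holder is standing in the red tray and the tool is clear of it. I'll check the gauge and the waiting holder, then hand in.

```bash
python3 -m crank '[0.7,0,0,0,0,0,0, 0.7,0,0,0,0,0,0, 0.7,0,0,0,0,0,0, 0.7,0,0,0,0,0,0]'
python3 - <<'E'
from h import *
s0=dict(np.load("pics/side0.npz"));s=optics.grab_frame("side")
for n,(x,y,w,h) in dict(gauge=(285,315,40,50),wait=(335,175,50,50)).items():
    d=cv2.absdiff(cv2.GaussianBlur(s0["img"],(3,3),0),cv2.GaussianBlur(s["img"],(3,3),0))[y:y+h,x:x+w].max(2);print(n,(d>50).mean())
for f in(s0,s):
    m=cv2.inRange(cv2.cvtColor(f["img"],cv2.COLOR_BGR2HSV),(50,120,30),(80,255,255))[330:370,280:330];ys,xs=np.nonzero(m);print(len(xs),xs.mean()+280,ys.mean()+330)
print(readout.state()["qvel"].round(3))
E
```

```text
time_s: 25.98
tool_pos: [0.5559, -0.3628, 0.244]
ee_rot: [1.658, 2.219, 0.595]
ft_force: [-0.3, 0.6, 0.1]
width: 0.0599
gripper_force: 0.0
gauge 0.238
wait 0.3092
111 301.4864864864865 353.97297297297297
110 301.4727272727273 353.91818181818184
[ 0.001 -0.003 -0.007 -0.001  0.001 -0.001]
```

```bash
python3 -c "
from workcell import order;print(order.job_done())"
```

```text
the job is handed in; nothing more can be done
None
```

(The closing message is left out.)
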